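# Hang the keyhole pen holder on its screw and slide it down until it locks

### The arm

A 6-joint arm with a two-finger parallel gripper is mounted at the origin on the work surface. World frame = base frame: x ahead of the robot, y to its left, z up, the work surface at z = 0. Lengths are in m, angles in rad, forces in N, time in s.
With the tool pointing down it reaches from about 0.3 to 0.95 m from the base axis. Payload 3.1 kg.
Tool frame: the origin (TCP) lies at the very end of the fingers, on their centre line; the grasp point (between the pads) lies bot.tcp_to_grasp behind it (bot.tcp_to_grasp is the distance from the TCP to the grasp point, in m); z points along the fingers, y is the line along which they close (so a half turn about z gives the same grasp; the last joint's range is limited). The gripper opens to 85 mm and grips with 20 to 120 N. Pads are 22 mm wide; open, the fingers measure 114 mm over their backs; the gripper's body (76 mm by 85 mm) begins 54 mm behind the grasp point. The pads swing forward as they close: fully open they stand 13 mm farther back than shut.
Start: joints at [1.228, 0.308, 1.634, -0, 1.2, -0.07], TCP at [0.168, 0.602, 0.231] pointing down, gripper open.
Joint ranges: [-3.06, 3.06], [-0.79, 1.96], [0.05, 2.63], [-1.19, 4.34], [0.05, 2.64], [-2.94, 2.94]. Speed limits (rad/s): [2.79, 2.79, 3.14, 3.14, 3.14, 3.14].

### API

Orientations are given as a unit quaternion [w, x, y, z].
In Python, from station import bot, eyes, nets gives the robot as it stands. The module is installed in compiled form; this text tells all that it offers.
- The arm moves only by the tool arm_command, never from a script. Its argument "targets" is a list of rows, each a list of 7 numbers: the shift along the tool's x, y, z scaled (see below), then the turn, a rotation vector about the tool's x, y, z scaled (see below), then the closure in counts, from 0 (fully open) to 255 (shut). A call has 1 to 10 rows; each row shifts and turns the commanded pose from where the row before left it, along the tool's axes as they then stand; what a row does not reach is not made up. The controller multiplies each number of a shift by 2.5 cm and each number of a turn by 0.12 rad. A row lasts 1/12 s, in which the tool goes at most 41.7 mm and 7.16 degrees, less where a joint would pass 70% of its speed; a pose out of reach is approached as far as the arm can. A call with a number of a shift or a turn outside -1 to 1 is refused whole. A call with a gripper value outside its range is refused whole. The fingers move at their own pace and stop on an object; "newtons" is the grip in N (left out, the last holds). Time passes only in rows, so rows that do not move let the fingers close. It gives the time, the measured TCP pose, the force, the opening and the grip force at its end, in the units of the state.
- bot.observe(): the state, without advancing time (a new reading comes with each control period).
- eyes.snapshot(name): name is "side" or "top"; returns a dict with "image" (384x512x3 uint8, blue, green, red), "fx", "fy", "cx", "cy" (pixels), "R" (3x3) and "t" (3): a world point X has camera coordinates R X + t. Camera axes: x right, y down, z forward; pixel columns grow to the right and rows downward; lengths in m; the calibration is good to about 2 mm. A picture is of the moment at which its call begins. There is no depth.
- bot.close_job(): hands the job in; it is judged then, once.
Trained networks look in a picture, given as the dict that the camera call returned (one of the last four; its "shot" number tells which), for a name from the list of things; names that differ only in an ending like _2 or _b are one class to them, and where a whole thing is asked for, a point or a joint stands for the part that bears it (a point fixed in the world has none). Each returns a list of dicts, best first, with "p" (0 to 1); they miss things now and then, are a little off and sometimes report something else, mostly with a low value. They report only what shows in the picture. A call takes as long as a camera call. They do not tell look-alikes from the thing itself.
- nets.recognise(picture, thing): "xy" ([column, row] in pixels, amid what is visible of it).
- nets.spot_point(picture, thing): "xy" ([column, row] in pixels: a listed point, or the origin of a listed thing).
The state is a dict: "clock": time; "q": joint angles; "dq": joint speeds; "joint_efforts": joint torques, N m; "ee_pos": TCP position; "orientation": TCP orientation; "wrist_force": force on the tool from outside, world axes, zero at the start; "moment": the same for the moment, N m; "gripper_width": finger opening in m; "grasp_force": force on a finger pad.
Only numpy, scipy, OpenCV 4.12 (cv2) and the standard library are available. Lean on these libraries where they do the work, as an engineer would, in place of code of your own. Each camera call takes 0.05 s, during which the arm holds its last target. There are 200 camera calls.

### The job

Take the grey metal pen holder, put the keyhole in its back over the screw head on the aluminium strip of the desk screen, and slide it down by hand until it is fully home and the catch pin has snapped into its hole; only then let go (do not let it drop into place), so that it hangs there upright by itself. The screw may be clamped up to 18 mm above or below the notches, so feel for it gently: never press the holder hard against the screw, pin or screen (stay under about 25 N). Leave the mug, the plant and the notebook where they are.

Things in the scene. Friction and masses are not known exactly. Their poses are not given: they have to be found in the camera images.
- screen: White upright desk screen board, 300 mm wide, 18 mm thick, top edge 166 mm above the desk, fixed, standing on two feet that lie behind it. Origin: on the desk below the middle of its front face; x points into the board, z up, y along the board.
- strip: Upright aluminium mounting strip, 34 mm wide, 115 mm tall, 2 mm thick, fixed on the front face of the desk screen, with a slot down its middle line. Origin: on the strip's front face, on its middle line, level with two small side notches; it reaches 20 mm above and 95 mm below that. x points straight into the screen, z up, y sideways along the screen.
- notches (a point): Point on the strip's face midway between the notches. A steel screw sticks out on the strip's middle line, along -x: head 14 mm across, 4.5 mm thick, bevelled, its front 11.5 mm out from the face; shank 6 mm thick, 7 mm of it free between face and head. The screw's own height is not measured: 18 mm below to 18 mm above this point.
- catch (a joint): Sprung steel pin, 8 mm across, bevelled tip, sticking 4 mm out of the strip exactly 46 mm below the screw, wherever that is. Value: metres pressed in; 0 = out, 0.004 = flush with the strip. It pushes back with 1.4 N when touched, 3.2 N when flush. The holder's back presses it in while the holder is on its way down; it snaps out into the catch hole when the holder is home.
- holder_mid (a point): Centre, 50 mm above the underside, of the loose grey steel pen holder: an open-topped upright box 66 mm deep (x), 56 mm wide (y), 100 mm tall, 0.18 to 0.31 kg. z up, x towards its 4 mm back wall with the keyhole, outer face 33 mm from the centre. It starts standing on the desk, back turned to the screen within 40 degrees; grip it from above by the flat sides, 56 mm across.
- keyhole (a point): Point on the outer face of the holder's back wall, 84 mm above the underside, that is on the screw's axis when home. Entry opening: 17 mm wide and 17 mm tall, corners cut off at 45 degrees, centre 22 mm below this point; a 9 mm wide slot leads up from its top to 3 mm above this point. The head passes only the entry; the holder then goes down 22 mm.
- catch_hole (a point): Centre of the 12 mm square catch hole in the holder's back wall, on its outer face, 46 mm below the keyhole point.
- mug: White mug standing on the desk, 76 mm across, 85 mm tall; origin under its centre. To be left alone.
- plant: Small plant in a black pot standing on the desk, 76 mm across, about 105 mm tall; origin under its centre. To be left alone.
- notebook: Blue notebook lying on the desk, 150 x 210 x 18 mm; origin under its centre. To be left alone.
Mind the look-alikes: they are no part of the job. What is shaped like the part that bears holder_mid but blue or yellow is not meant.

How it is judged:
By the outcome, as a careful person would: the job done as asked, in the order asked, and still so for the second after the job is handed in, with the robot touching nothing.
It also fails if it takes over 64 s, if anything falls off the work surface, if the arm or the gripper's body presses on something with over 40 N, if the wrist force passes 120 N, or if a joint passes its speed limit or range.

## Working session

There is one attempt and no reset: what is moved stays moved. The work goes in short steps, Python scripts to look and compute and a tool call to move; the robot and the scene stay as the last step left them, time stands still between calls to the robot, and variables do not carry over. Pictures are saved under pics/ and viewed, at most 10 in all, crops included, and the job is handed in when it is done.

Besides the shell and the picture viewer there is one more tool, called in YAML: its name, and indented under it one key for each argument. arm_command: Moves the arm, as the interface text tells. Its arguments: {"type":"object","properties":{"targets":{"type":"array","items":{"type":"array","items":{"type":"number"}}},"newtons":{"type":"number"}},"required":["targets"]}

```bash
mkdir -p pics; cat > h.py <<'E'
import numpy as np, cv2
from station import bot, eyes, nets
def P(c): return c["R"]@np.eye(3), 
def proj(c,X):
    x=np.asarray(c["R"])@np.asarray(X,float)+np.asarray(c["t"]); return np.array([c["fx"]*x[0]/x[2]+c["cx"],c["fy"]*x[1]/x[2]+c["cy"]])
def ray(c,xy):
    R=np.asarray(c["R"]);t=np.asarray(c["t"]);o=-R.T@t
    d=R.T@np.array([(xy[0]-c["cx"])/c["fx"],(xy[1]-c["cy"])/c["fy"],1]);return o,d/np.linalg.norm(d)
def atz(c,xy,z): o,d=ray(c,xy);return o+d*(z-o[2])/d[2]
def tri(c1,p1,c2,p2):
    o1,d1=ray(c1,p1);o2,d2=ray(c2,p2)
    s=np.linalg.lstsq(np.c_[d1,-d2],o2-o1,rcond=None)[0]
    a,b=o1+d1*s[0],o2+d2*s[1];return (a+b)/2,np.linalg.norm(a-b)
E
python3 - <<'E'
from h import *
S=eyes.snapshot("side");T=eyes.snapshot("top")
cv2.imwrite("pics/a.png",cv2.resize(np.vstack([S["image"],T["image"]]),None,fx=.78,fy=.78));
for n,c in(("side",S),("top",T)):
    print(n,"cam",ray(c,(256,192)),c["fx"])
    for th in ["holder_mid","mug","plant","notebook","strip","screen"]:
        print(th,[(np.round(d["xy"],1).tolist(),round(d["p"],2)) for d in nets.recognise(c,th)[:4]])
    for th in ["holder_mid","keyhole","notches","screen","strip","mug","plant","catch_hole"]:
        print("pt",th,[(np.round(d["xy"],1).tolist(),round(d["p"],2)) for d in nets.spot_point(c,th)[:4]])
o=bot.observe();print(o,bot.tcp_to_grasp)
E
```

```text
side cam (array([0.47376987, 0.78405496, 0.900511  ]), array([ 0.03561068, -0.64800245, -0.7608053 ])) 429.3875363590691
holder_mid [([299.9, 172.1], 0.95), ([302.4, 211.8], 0.86), ([259.2, 243.0], 0.65), ([342.2, 246.5], 0.6)]
mug [([184.1, 197.8], 0.85), ([261.0, 342.0], 0.35)]
plant [([167.1, 254.2], 0.87)]
notebook [([261.7, 341.6], 0.7)]
strip [([244.7, 130.6], 0.52)]
screen [([238.6, 126.7], 0.59)]
pt holder_mid [([342.8, 249.5], 0.92), ([262.2, 205.8], 0.88), ([298.4, 176.7], 0.69), ([307.2, 213.8], 0.65)]
pt keyhole [([264.8, 187.9], 0.85), ([303.1, 213.8], 0.79), ([252.3, 227.8], 0.76), ([333.8, 250.1], 0.75)]
pt notches [([245.3, 118.4], 0.63)]
pt screen [([236.1, 149.6], 0.87), ([185.5, 208.3], 0.2)]
pt strip []
pt mug [([184.0, 208.5], 0.91)]
pt plant [([173.3, 263.8], 0.68)]
pt catch_hole [([263.0, 198.3], 0.96), ([252.7, 239.1], 0.82), ([307.2, 186.6], 0.78), ([336.0, 266.9], 0.72)]
top cam (array([0.41842734, 0.12610975, 0.95894203]), array([ 0.1253483 ,  0.01827823, -0.99194441])) 368.6457197937514
holder_mid [([314.0, 247.6], 0.94), ([259.7, 251.5], 0.91), ([221.4, 2
[... 746 characters left out ...]
.22825390e+00,  3.08108811e-01,  1.63380575e+00,  3.59238829e-05,
        1.19968728e+00, -6.97416401e-02]), 'dq': array([ 2.31276939e-04, -4.56754904e-04, -3.97047864e-04,  4.03354897e-05,
       -5.99598651e-04,  1.93789178e-03]), 'joint_efforts': array([ 1.20702167e-03, -4.15258884e+01, -2.77078915e+01, -1.02970995e-05,
        7.47535942e-04,  1.16415517e-06]), 'ee_pos': array([0.16843688, 0.60188223, 0.23126378]), 'orientation': array([-1.73248817e-05,  1.35984285e-01,  9.90710994e-01, -1.06950387e-06]), 'wrist_force': array([ 0.70537841,  0.49211446, -0.12464748]), 'moment': array([-0.0109656 , -0.0437186 , -0.02613512]), 'grasp_force': 0.0, 'gripper_width': 0.08510364764332431} 0.0187
```

View pics/a.png

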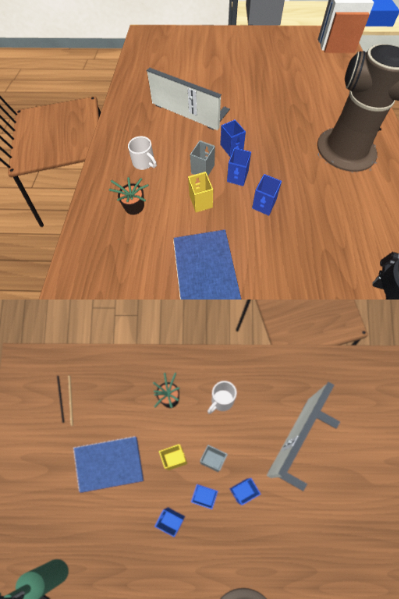

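The picture shows one grey holder, at side (259,203) and top (273,206). The look-alikes are yellow (side 257,245, top 221,202) and three blue ones (side 300,172; 305,213; 342,248). I choose the grey one and check it, together with the strip, in a crop.

```bash
python3 - <<'E'
from h import *
S=eyes.snapshot("side");T=eyes.snapshot("top")
a=cv2.resize(S["image"][80:250,170:320],None,fx=3.4,fy=3.4,interpolation=cv2.INTER_CUBIC)
b=cv2.resize(T["image"][120:250,240:440],None,fx=2,fy=2,interpolation=cv2.INTER_CUBIC)
im=np.zeros((600,800,3),np.uint8);a=a[:600,:400];im[:a.shape[0],:a.shape[1]]=a;im[:b.shape[0],400:800]=b
cv2.imwrite("pics/b.png",im)
def g(n,p,q):print(n,*[np.round(v,4) for v in tri(S,p,T,q)])
g("mid",(262.2,205.8),(273.5,206.1));g("keyh",(264.8,187.9),(286,208.9));g("catch",(263,198.3),(285.1,213.1))
g("notch",(245.3,118.4),(377.6,183.8));g("screen",(236.1,149.6),(367.7,177.5));g("mug",(184,208.5),(286.1,129.9));g("plant",(173.3,263.8),(219,129.8))
np.savez("cam.npz",**{n+k:c[k] for n,c in(("S",S),("T",T)) for k in("R","t","fx","fy","cx","cy")})
E
```

```text
mid [0.4979 0.0991 0.0425] 0.0027
keyh [0.49   0.0701 0.0787] 0.0008
catch [0.4889 0.0692 0.0353] 0.0127
notch [ 0.5459 -0.1325  0.1352] 0.0043
screen [ 5.812e-01 -1.492e-01  4.000e-04] 0.0009
mug [ 0.7122  0.0641 -0.0181] 0.0021
plant [ 0.7086  0.2455 -0.005 ] 0.0008
```

View pics/b.png

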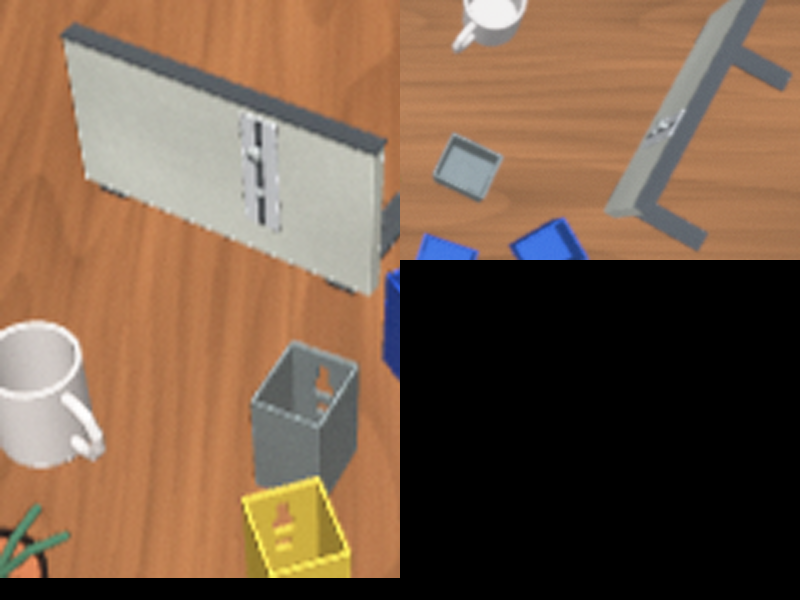

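The crop confirms the grey box with its keyhole towards the screen. The strip has its screw at about side (245,125) and the pin lower down. Next I fit the poses.

```bash
cat >> h.py <<'E'
from scipy.optimize import least_squares
def fr(x,y,a,p): c,s=np.cos(a),np.sin(a);return np.array([x+c*p[0]-s*p[1],y+s*p[0]+c*p[1],p[2]])
def fit(x0,obs):  # obs: (cam,pixel,local point)
    f=lambda v:np.concatenate([proj(c,fr(*v,p))-q for c,q,p in obs])
    r=least_squares(f,x0,loss="soft_l1");return r.x,f(r.x).reshape(-1,2)
E
python3 - <<'E'
from h import *
S=eyes.snapshot("side");T=eyes.snapshot("top")
def ref(c,pts):
    g=cv2.cvtColor(c["image"],cv2.COLOR_BGR2GRAY)
    return cv2.cornerSubPix(g,np.array(pts,np.float32).reshape(-1,1,2),(3,3),(-1,-1),(3,30,.01)).reshape(-1,2)
hs=ref(S,[(244.1,199.1),(256.2,180.9),(275,186.8),(264.1,205)])
ht=ref(T,[(256.5,210),(267.5,187.5),(290.5,197.5),(282,219.5)])
print(hs.round(1).tolist(),ht.round(1).tolist())
# local order: (-x,+y)... back=+x towards -y world (yaw~-110deg?); front-left etc. determined by nearest
best=None
loc=[(sx*.033,sy*.028,.1) for sx,sy in((-1,-1),(-1,1),(1,1),(1,-1))]
for a0 in(-.9,-1.2,-1.6,-2.):
  v=[.49,.1,a0]
  for it in range(4):
    obs=[(c,q,min(loc,key=lambda p:np.linalg.norm(proj(c,fr(*v,p))-q))) for c,qs in((S,hs),(T,ht)) for q in qs]
    v,r=fit(v,obs)
  print("holder",np.round(v,4),np.abs(r).mean().round(2),r.round(1).tolist())
ss=ref(S,[(190,92.4),(281.8,124.7),(195.6,132.4),(279.4,165.9)])
st=ref(T,[(343.5,225),(357,224)])
print(ss.round(1).tolist(),st.round(1).tolist())
# screen local: y along board; seen from front; try both y signs
for s in(1,):
  L=[(0,.15*1,.166),(0,-.15,.166),(0,.15,0),(0,-.15,0)]
  obs=[(S,q,p) for q,p in zip(ss,L)]+[(T,st[0],(0,-.15,0)),(T,st[1],(0,-.15,.166))]
  for a0 in(-1,-.5,-1.5):
    v,r=fit([.58,-.15,a0],obs);print("screen",v.round(4),r.round(1).tolist())
im=T["image"][85:235,330:440];cv2.imwrite("pics/c.png",np.hstack([cv2.resize(im,(440,600),interpolation=cv2.INTER_CUBIC),cv2.resize(S["image"][105:160,228:261],(360,600),interpolation=cv2.INTER_CUBIC)]))
E
```

```text
[[244.6999969482422, 197.3000030517578], [256.6000061035156, 180.8000030517578], [274.6000061035156, 188.39999389648438], [263.5, 205.39999389648438]] [[257.3999938964844, 208.10000610351562], [266.79998779296875, 187.6999969482422], [289.1000061035156, 199.60000610351562], [281.0, 219.5]]
holder [ 0.5011  0.1027 -0.4095] 1.94 [[-1.7, -1.4], [-3.6, -0.4], [2.4, 0.2], [4.2, -0.7], [-1.5, 3.0], [0.6, -2.2], [0.1, -4.4], [-3.1, 1.4]]
holder [ 0.4775  0.1095 -1.1954] 5.31 [[9.7, -9.4], [-2.2, 7.2], [0.9, -6.4], [0.1, 2.2], [-5.2, -1.1], [11.7, 9.3], [-10.6, -2.6], [6.2, -0.1]]
holder [ 0.5005  0.1018 -2.0201] 0.99 [[-0.8, -0.1], [-0.1, -1.6], [1.9, -1.7], [1.0, -0.0], [-2.3, -0.3], [-1.1, -1.2], [1.9, -0.6], [-0.6, 0.9]]
holder [ 0.5005  0.1018 -2.0201] 0.99 [[-0.8, -0.1], [-0.1, -1.6], [1.9, -1.7], [1.0, -0.0], [-2.3, -0.3], [-1.1, -1.2], [1.9, -0.6], [-0.6, 0.9]]
[[188.5, 91.30000305175781], [280.3999938964844, 125.69999694824219], [194.39999389648438, 131.89999389648438], [279.3999938964844, 165.89999389648438]] [[341.1000061035156, 223.8000030517578], [356.3999938964844, 222.1999969482422]]
screen [ 0.5851 -0.1495 -2.0844] [[-0.8, -2.4], [-0.7, -1.8], [0.5, 0.9], [-1.1, 2.0], [-0.6, 1.7], [0.4, 0.5]]
screen [ 0.5851 -0.1495 -2.0844] [[-0.8, -2.4], [-0.7, -1.8], [0.5, 0.9], [-1.1, 2.0], [-0.6, 1.7], [0.4, 0.5]]
screen [ 0.5851 -0.1495 -2.0844] [[-0.8, -2.4], [-0.7, -1.8], [0.5, 0.9], [-1.1, 2.0], [-0.6, 1.7], [0.4, 0.5]]
```

View pics/c.png

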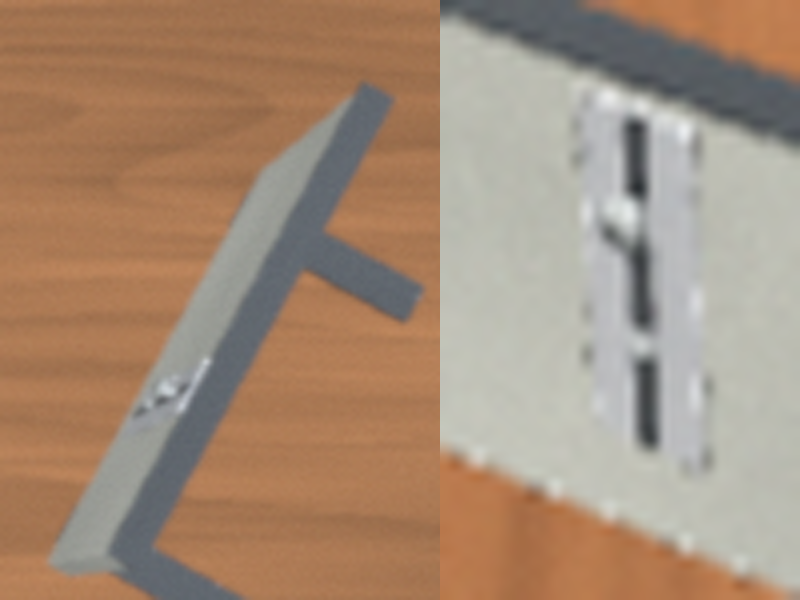

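The strip, screw head (side ≈244.5,124; top ≈373,180) and pin (side ≈246.6,136.6) are clear. I fit them all jointly.

```bash
cat > sfit.py <<'E'
from h import *
def R_(c,u,v):  # crop pixel -> image pixel
    return (228+(u-440+.5)/10.909-.5,105+(v+.5)/10.909-.5) if c=="S" else (330+(u+.5)/4-.5,85+(v+.5)/4-.5)
E
python3 - <<'E'
from sfit import *
z=np.load("cam.npz");S={k:z["S"+k] for k in("R","t","fx","fy","cx","cy")};T={k:z["T"+k] for k in("R","t","fx","fy","cx","cy")}
# params x,y,yaw, ys (strip offset), zn (notch z), zs (screw z)
def pts(v):
    x,y,a,ys,zn,zs=v;W=lambda p:fr(x,y,a,p);q=[]
    # screen: corners
    q+=[(S,(188.9,91.6),(0,.15,.166)),(S,(281.4,124.7),(0,-.15,.166)),(S,(195.2,132.2),(0,.15,0)),(S,(279.4,165.9),(0,-.15,0))]
    for (u,w),p in {(362,82):(0,.15,.166),(395,97):(.018,.15,.166),(107,555):(0,-.15,.166),(50,562):(0,-.15,0)}.items(): q.append((T,R_("T",u,w),p))
    # which strip edge is image-left in side view: +y
    for (u,w),p in {(590,88):(-.002,ys+.017,zn+.02),(697,122):(-.002,ys-.017,zn+.02),(605,430):(-.002,ys+.017,zn-.095),(705,470):(-.002,ys-.017,zn-.095),
        (619,210):(-.0135,ys,zs),(643,345):(-.006,ys,zs-.046)}.items(): q.append((S,R_("S",u,w),p))
    for (u,w),p in {(208,358):(-.002,ys+.017,zn+.02),(180,410):(-.002,ys-.017,zn+.02),(170,383):(-.0135,ys,zs)}.items(): q.append((T,R_("T",u,w),p))
    return np.array([proj(c,W(p))-np.array(o) for c,o,p in q])
r=least_squares(lambda v:pts(v).ravel(),[.585,-.15,-2.08,.0,.135,.135],loss="soft_l1")
print(r.x.round(4));print(pts(r.x).round(1).tolist())
v=r.x;print("screw head front",fr(*v[:3],(-.0135,v[3],v[5])),"face pt",fr(*v[:3],(-.002,v[3],v[5])))
E
```

```text
[ 0.5839 -0.1507 -2.0728 -0.0438  0.1335  0.1279]
[[-1.2, -2.7], [-1.0, -1.5], [-0.2, 0.7], [-0.4, 1.3], [0.5, 0.6], [-0.5, 0.6], [1.7, 0.3], [-0.6, 1.1], [-1.1, -0.2], [-0.2, 0.7], [-0.7, -0.5], [0.1, -0.2], [-0.3, 0.3], [-0.4, -1.1], [0.0, 0.5], [-0.0, 0.8], [-2.0, 0.2]]
screw head front [ 0.55205133 -0.1177749   0.12792183] face pt [ 0.54651734 -0.12785582  0.12792183]
```

arm_command:
  targets:
    - [0,0,0,0,0,0.97,0]
    - [0,0,0,0,0,0.97,0]
    - [0,0,0,0,0,0.97,0]
    - [0,0,0,0,0,0.97,0]
    - [0,0,0,0,0,0.97,0]
    - [0,0,0,0,0,0.97,0]
    - [0,0,0,0,0,0.97,0]
    - [0,0,0,0,0,0.97,0]
    - [0,0,0,0,0,0.97,0]
    - [0,0,0,0,0,0.97,0]
  newtons: 80

```text
clock: 2.53
ee_pos: [0.1684, 0.6019, 0.2313]
orientation: [-0.0, 0.66, 0.751, -0.0]
wrist_force: [-0.3, -0.6, -0.7]
gripper_width: 0.0857
grasp_force: 0.0
```

arm_command:
  targets:
    - [0,0,0,0,0,0.97,0]
    - [0,0,0,0,0,0.97,0]
    - [0,0,0,0,0,0.97,0]
    - [0,0,0,0,0,0.97,0]
    - [0,0,0,0,0,0.97,0]
    - [0,0,0,0,0,0,0]

```text
clock: 3.03
ee_pos: [0.1684, 0.6019, 0.2313]
orientation: [-0.0, 0.847, 0.532, 0.0]
wrist_force: [-0.2, -0.7, 1.6]
gripper_width: 0.0852
grasp_force: 0.0
```

arm_command:
  targets:
    - [-0.56,0.98,0.13,0,0,0,0]
    - [-0.56,0.98,0.13,0,0,0,0]
    - [-0.56,0.98,0.13,0,0,0,0]
    - [-0.56,0.98,0.13,0,0,0,0]
    - [-0.56,0.98,0.13,0,0,0,0]
    - [-0.56,0.98,0.13,0,0,0,0]
    - [-0.56,0.98,0.13,0,0,0,0]
    - [-0.56,0.98,0.13,0,0,0,0]
    - [-0.56,0.98,0.13,0,0,0,0]
    - [-0.56,0.98,0.13,0,0,0,0]

```text
clock: 3.87
ee_pos: [0.3293, 0.3685, 0.1989]
orientation: [-0.0, 0.846, 0.534, 0.0]
wrist_force: [0.9, 0.1, 0.8]
gripper_width: 0.0854
grasp_force: 0.0
```

arm_command:
  targets:
    - [-0.56,0.98,0.13,0,0,0,0]
    - [-0.56,0.98,0.13,0,0,0,0]
    - [-0.56,0.98,0.13,0,0,0,0]
    - [-0.56,0.98,0.13,0,0,0,0]
    - [-0.56,0.98,0.13,0,0,0,0]
    - [-0.56,0.98,0.13,0,0,0,0]
    - [-0.56,0.98,0.13,0,0,0,0]
    - [-0.56,0.98,0.13,0,0,0,0]
    - [-0.56,0.98,0.13,0,0,0,0]
    - [-0.56,0.98,0.13,0,0,0,0]

```text
clock: 4.7
ee_pos: [0.4896, 0.136, 0.1664]
orientation: [0.0, 0.846, 0.534, 0.0]
wrist_force: [0.9, 0.2, -0.2]
gripper_width: 0.0857
grasp_force: 0.0
```

arm_command:
  targets:
    - [-0.56,0.98,0.13,0,0,0,0]
    - [0,0,0,0,0,0,0]
    - [0,0,0,0,0,0,0]

```text
clock: 4.95
ee_pos: [0.5053, 0.113, 0.163]
orientation: [-0.0, 0.847, 0.532, -0.0]
wrist_force: [-1.1, -0.0, 0.5]
gripper_width: 0.0855
grasp_force: 0.0
```

```bash
cat >> h.py <<'E'
from scipy.spatial.transform import Rotation as Rn
HX=lambda a:np.array([np.cos(a),np.sin(a),0])
def goal(xy,z,yaw):  # holder-x yaw; tool x = -holder x
    o=bot.observe();R=Rn.from_quat(np.r_[o["orientation"][1:],o["orientation"][0]])
    x=-HX(yaw);zt=np.array([0,0,-1.]);G=np.c_[x,np.cross(zt,x),zt]
    rv=(R.inv()*Rn.from_matrix(G)).as_rotvec()
    print("clock",round(o["clock"],2),"pos",o["ee_pos"].round(4),"turn units",(rv/.12).round(2),"shift units",(R.inv().apply(np.r_[xy,z]-o["ee_pos"])/.025).round(2),"F",o["wrist_force"].round(1),"w",round(o["gripper_width"],4),"g",round(o["grasp_force"],1),"j6",o["q"][5].round(2))
E
python3 - <<'E'
from h import *
goal((.5057,.1126),.066,-2.02)
S=eyes.snapshot("side");T=eyes.snapshot("top")
im=np.hstack([cv2.resize(S["image"][140:240,210:310],(400,400),interpolation=cv2.INTER_CUBIC),cv2.resize(T["image"][150:250,230:330],(400,400),interpolation=cv2.INTER_CUBIC)]);cv2.imwrite("pics/d.png",im)
E
```

```text
clock 4.95 pos [0.5053 0.113  0.163 ] turn units [-0. -0.  0.] shift units [-0.01  0.02  3.88] F [-1.1 -0.   0.5] w 0.0855 g 0.0 j6 0.58
```

View pics/d.png

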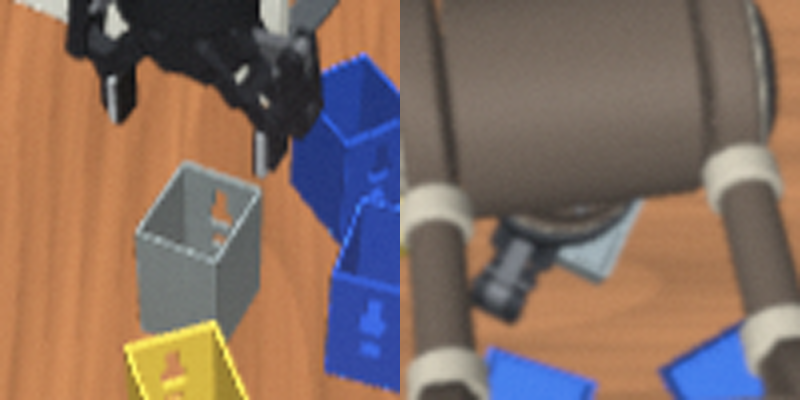

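Both fingers straddle the grey box along its narrow width, parallel to its back edge, with the neighbours clear. I descend and grip.

arm_command:
  targets:
    - [0,0,0.7,0,0,0,0]
    - [0,0,0.7,0,0,0,0]
    - [0,0,0.7,0,0,0,0]
    - [0,0,0.7,0,0,0,0]
    - [0,0,0.6,0,0,0,0]
    - [0,0,0.48,0,0,0,0]
    - [0,0,0,0,0,0,0]

```text
clock: 5.63
ee_pos: [0.5019, 0.1147, 0.0637]
orientation: [-0.001, 0.846, 0.533, -0.002]
wrist_force: [-1.2, -0.5, -0.5]
gripper_width: 0.0854
grasp_force: 0.0
```

arm_command:
  targets:
    - [0,0,0,0,0,0,255]
    - [0,0,0,0,0,0,255]
    - [0,0,0,0,0,0,255]
    - [0,0,0,0,0,0,255]
    - [0,0,0,0,0,0,255]
    - [0,0,0,0,0,0,255]
    - [0,0,0,0,0,0,255]
    - [0,0,0,0,0,0,255]
  newtons: 80

```text
clock: 6.3
ee_pos: [0.5072, 0.1143, 0.0679]
orientation: [0.001, 0.847, 0.532, 0.002]
wrist_force: [1.7, -0.3, 6.1]
gripper_width: 0.0547
grasp_force: 85.3
```

arm_command:
  targets:
    - [0,0,-0.3,0,0,0,255]
    - [0,0,-0.6,0,0,0,255]
    - [0,0,-0.8,0,0,0,255]
    - [0,0,-0.8,0,0,0,255]
    - [0,0,-0.8,0,0,0,255]
    - [0,0,-0.8,0,0,0,255]
    - [0,0,-0.6,0,0,0,255]
    - [0,0,-0.3,0,0,0,255]
    - [0,0,0,0,0,0,255]
    - [0,0,0,0,0,0,255]

```text
clock: 7.13
ee_pos: [0.5037, 0.1139, 0.1903]
orientation: [-0.0, 0.847, 0.532, -0.001]
wrist_force: [-0.1, -0.1, -3.3]
gripper_width: 0.0548
grasp_force: 84.9
```

```bash
python3 - <<'E'
from h import *
goal((.5057,.1126),.191,-2.0728)
S=eyes.snapshot("side")
o=bot.observe();print(o["orientation"].round(4),o["moment"].round(3))
im=cv2.resize(S["image"][100:220,190:310],(600,600),interpolation=cv2.INTER_CUBIC);cv2.imwrite("pics/e.png",im)
E
```

```text
clock 7.13 pos [0.5037 0.1139 0.1903] turn units [-0.01  0.01  0.45] shift units [-0.01  0.09 -0.03] F [-0.1 -0.1 -3.3] w 0.0548 g 84.9 j6 0.59
[-7.000e-04  8.465e-01  5.323e-01 -1.500e-03] [-0.007  0.045  0.034]
```

View pics/e.png

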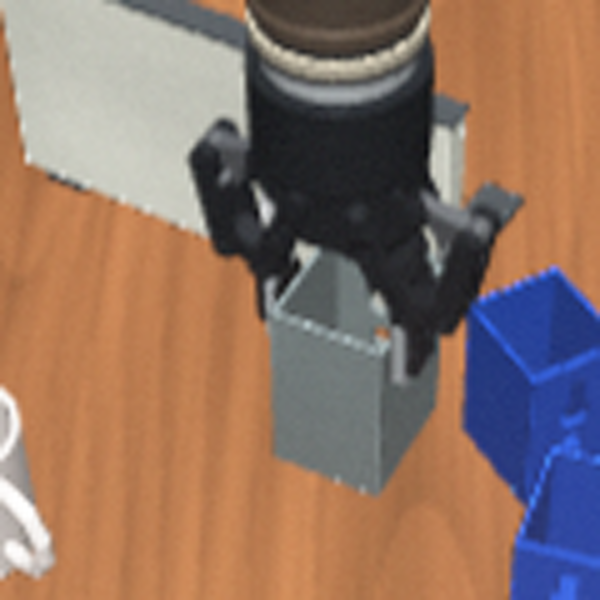

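The holder is held upright. I check the camera bias against the known hand position, averaging the pose readings.

```bash
cat >> h.py <<'E'
def avg(n=8):
    a=[]
    for i in range(n): eyes.snapshot("side"); o=bot.observe(); a.append(np.r_[o["ee_pos"],o["wrist_force"]])
    a=np.array(a);return a.mean(0).round(4),a.std(0).round(4)
E
python3 - <<'E'
from h import *
m,s=avg(8);print(m,s)
S=eyes.snapshot("side")
c=m[:2];a=-2.02;h=HX(a);mid=c+.012*h[:2]
U=lambda u,v:(190+(u+.5)/5-.5,100+(v+.5)/5-.5)
for (u,v),p in {(273,316):(-.033,.028,.1),(378,350):(-.033,-.028,.1),(276,457):(-.033,.028,0),(378,492):(-.033,-.028,0),(438,405):(.033,-.028,0)}.items():
    q=fr(*mid,a,(p[0],p[1],p[2]+m[2]-.066));print(np.round(np.array(U(u,v))-proj(S,q),2), "alt y",np.round(np.array(U(u,v))-proj(S,fr(*mid,a,(p[0],-p[1],q[2]))),1))
E
```

```text
[ 0.5038  0.1139  0.1898  0.224  -0.0345 -2.8102] [5.000e-04 1.000e-04 5.000e-04 4.141e-01 5.347e-01 3.635e-01]
[1.67 1.02] alt y [-21.   -7.3]
[ 0.03 -0.49] alt y [22.7  7.8]
[ 0.53 -0.24] alt y [-20.4  -8.4]
[-0.04 -1.44] alt y [20.9  6.8]
[-0.32 -0.12] alt y [20.1  7.5]
```

arm_command:
  targets:
    - [0,0,0,0,0,0.44,255]
    - [-0.58,0.77,0,0,0,0,255]
    - [-0.58,0.77,0,0,0,0,255]
    - [-0.58,0.77,0,0,0,0,255]
    - [-0.58,0.77,0,0,0,0,255]
    - [-0.58,0.77,0,0,0,0,255]
    - [-0.58,0.77,0,0,0,0,255]
    - [-0.58,0.77,0,0,0,0,255]
    - [-0.58,0.77,0,0,0,0,255]
    - [0,0,0,0,0,0,255]

```text
clock: 8.47
ee_pos: [0.5865, -0.066, 0.1914]
orientation: [0.002, 0.861, 0.509, 0.001]
wrist_force: [-0.1, 0.0, -2.2]
gripper_width: 0.0548
grasp_force: 85.4
```

```bash
python3 - <<'E'
from h import *
print(*avg(4));goal((.5826,-.0621),.132,-2.0728)
E
```

```text
[ 0.5842 -0.0622  0.1908 -0.2177  0.5611 -2.4528] [6.000e-04 1.000e-03 2.000e-04 1.901e-01 4.288e-01 2.884e-01]
clock 8.67 pos [ 0.5836 -0.0611  0.1907] turn units [-0.01 -0.    0.01] shift units [-0.06 -0.01  2.35] F [-0.1  0.2 -2.6] w 0.0547 g 85.4 j6 0.32
```

arm_command:
  targets:
    - [0,0,0.5,0,0,0,255]
    - [0,0,0.6,0,0,0,255]
    - [0,0,0.6,0,0,0,255]
    - [0,0,0.45,0,0,0,255]
    - [0,0,0.2,0,0,0,255]
    - [0,0,0,0,0,0,255]
    - [0,0,0,0,0,0,255]
    - [0,0,0,0,0,0,255]

```text
clock: 9.33
ee_pos: [0.585, -0.0616, 0.1331]
orientation: [0.001, 0.86, 0.51, 0.001]
wrist_force: [-0.2, -0.2, -2.0]
gripper_width: 0.0552
grasp_force: 85.4
```

```bash
cat >> h.py <<'E'
A=-2.0728;FP=np.array([.5465,-.1279])
def st(n=5):
    m,s=avg(n);h=HX(A)[:2];ly=np.array([-h[1],h[0]]);d=m[:2]-FP
    print("clock",round(bot.observe()["clock"],2),"dist",round(-d@h*1e3,1),"lat",round(d@ly*1e3,1),"z",round(m[2]*1e3,1),"| push(-x dir)",round(-m[3:5]@h,2),"lat",round(m[3:5]@ly,2),"Fz",round(m[5],2),"mom",bot.observe()["moment"].round(2),"g",bot.observe()["grasp_force"].round(0))
E
python3 - <<'E'
from h import *
st(5);goal((.5826,-.0621),.132,-2.0728)
S=eyes.snapshot("side");T=eyes.snapshot("top")
im=np.hstack([cv2.resize(S["image"][85:165,205:285],(400,400),interpolation=cv2.INTER_CUBIC),cv2.resize(T["image"][150:230,310:390],(400,400),interpolation=cv2.INTER_CUBIC)]);cv2.imwrite("pics/f.png",im)
E
```

```text
Traceback (most recent call last):
  File "h.py", line 33, in st
    print("clock",round(bot.observe()["clock"],2),"dist",round(-d@h*1e3,1),"lat",round(d@ly*1e3,1),"z",round(m[2]*1e3,1),"| push(-x dir)",round(-m[3:5]@h,2),"lat",round(m[3:5]@ly,2),"Fz",round(m[5],2),"mom",bot.observe()["moment"].round(2),"g",bot.observe()["grasp_force"].round(0))
                                                                                                                                                                                                                                                    ^^^^^^^^^^^^^^^^^^^^^^^^^^^^^^^^^^
AttributeError: 'float' object has no attribute 'round'
```

```bash
sed -i 's/bot.observe()\["grasp_force"\].round(0)/round(bot.observe()["grasp_force"])/' h.py
python3 - <<'E'
from h import *
st(3)
S=eyes.snapshot("side");T=eyes.snapshot("top")
im=np.hstack([cv2.resize(S["image"][85:165,205:285],(400,400),interpolation=cv2.INTER_CUBIC),cv2.resize(T["image"][150:230,310:390],(400,400),interpolation=cv2.INTER_CUBIC)]);cv2.imwrite("pics/f.png",im)
E
```

```text
clock 9.73 dist 76.2 lat 1.5 z 132.7 | push(-x dir) -0.35 lat -0.12 Fz -2.79 mom [ 0.03 -0.02  0.03] g 85
```

View pics/f.png

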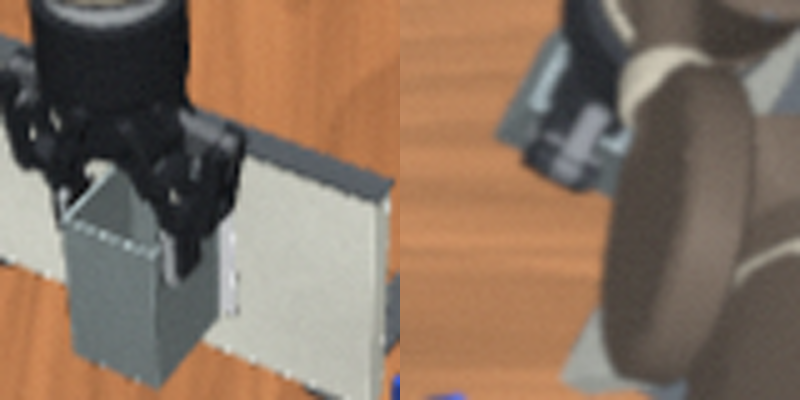

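The holder is square to the strip and still clear of the screw. I approach gently.

arm_command:
  targets:
    - [-0.2,-0.03,0,0,0,0,255]
    - [-0.2,-0.03,0,0,0,0,255]
    - [-0.15,0,0,0,0,0,255]
    - [-0.08,0,0,0,0,0,255]
    - [-0.04,0,0,0,0,0,255]
    - [-0.04,0,0,0,0,0,255]
    - [-0.04,0,0,0,0,0,255]
    - [-0.02,0,0,0,0,0,255]

```text
clock: 10.5
ee_pos: [0.5736, -0.0778, 0.1322]
orientation: [-0.0, 0.86, 0.51, 0.0]
wrist_force: [-0.1, -0.1, -3.6]
gripper_width: 0.055
grasp_force: 85.4
```

```bash
python3 -c "
from h import *
st(4)"
```

```text
clock 10.7 dist 57.0 lat -0.4 z 132.2 | push(-x dir) 0.14 lat 0.26 Fz -3.12 mom [ 0.08 -0.05  0.01] g 85
```

arm_command:
  targets:
    - [-0.04,0,0,0,0,0,255]
    - [-0.04,0,0,0,0,0,255]
    - [-0.04,0,0,0,0,0,255]
    - [0,0,0,0,0,0,255]

```text
clock: 11.03
ee_pos: [0.5721, -0.0806, 0.1322]
orientation: [-0.0, 0.86, 0.51, -0.0]
wrist_force: [0.4, 0.9, -3.6]
gripper_width: 0.0553
grasp_force: 85.4
```

```bash
python3 -c "
from h import *
st(3)"
```

```text
clock 11.18 dist 53.8 lat -0.3 z 132.3 | push(-x dir) 0.19 lat 0.29 Fz -4.11 mom [ 0.11 -0.01  0.05] g 85
```

arm_command:
  targets:
    - [-0.04,0,0,0,0,0,255]
    - [-0.04,0,0,0,0,0,255]
    - [-0.04,0,0,0,0,0,255]
    - [0,0,0,0,0,0,255]

```text
clock: 11.52
ee_pos: [0.5709, -0.0829, 0.1324]
orientation: [-0.0, 0.86, 0.51, 0.0]
wrist_force: [1.3, 3.8, -3.2]
gripper_width: 0.0551
grasp_force: 85.3
```

```bash
python3 -c "
from h import *
st(3)"
```

```text
clock 11.67 dist 51.3 lat -0.3 z 132.4 | push(-x dir) 2.04 lat -0.79 Fz -3.03 mom [ 0.54 -0.17 -0.01] g 85
```

arm_command:
  targets:
    - [-0.04,0,0,0,0,0,255]
    - [-0.02,0,0,0,0,0,255]
    - [0,0,0,0,0,0,255]
    - [0,0,0,0,0,0,255]

```text
clock: 12.0
ee_pos: [0.5703, -0.084, 0.1324]
orientation: [-0.0, 0.86, 0.51, 0.0]
wrist_force: [1.4, 3.9, -3.0]
gripper_width: 0.0549
grasp_force: 85.3
```

```bash
python3 -c "
from h import *
st(4)"
```

```text
clock 12.2 dist 49.9 lat -0.3 z 132.4 | push(-x dir) 4.73 lat -0.83 Fz -2.7 mom [ 0.95 -0.27 -0.06] g 85
```

```bash
python3 -c "
from h import *
st(1)
a=[]
for i in range(8): eyes.snapshot('side');o=bot.observe();a.append(np.r_[o['wrist_force'],o['moment']])
a=np.array(a);m=a.mean(0);h=HX(A);ly=np.array([-h[1],h[0],0]);print(m.round(3),a.std(0).round(2),'push',-m[:3]@h,'lat',m[:3]@ly,'Mly',m[3:]@ly,'Mh',m[3:]@h)
"
```

```text
clock 12.25 dist 50.0 lat -0.2 z 132.4 | push(-x dir) 4.65 lat -0.23 Fz -2.6 mom [ 0.88 -0.29 -0.05] g 85
[ 1.639  4.372 -1.811  0.961 -0.339 -0.053] [0.56 0.17 0.43 0.03 0.03 0.01] push 4.621482695556163 lat -0.6669688297617784 Mly 1.0055640205046859 Mh -0.1653558020149204
```

arm_command:
  targets:
    - [0,0,0.03,0,0,0,255]
    - [0,0,0.03,0,0,0,255]
    - [0,0,0.03,0,0,0,255]
    - [0,0,0.03,0,0,0,255]
    - [0,0,0,0,0,0,255]

```text
clock: 13.07
ee_pos: [0.5709, -0.0843, 0.13]
orientation: [0.0, 0.86, 0.51, 0.001]
wrist_force: [1.7, 4.5, 0.1]
gripper_width: 0.0551
grasp_force: 85.8
```

```bash
cat >> h.py <<'E'
def fm(n=5):
    a=[]
    for i in range(n): eyes.snapshot('side');o=bot.observe();a.append(np.r_[o['ee_pos'],o['wrist_force'],o['moment']])
    m=np.mean(a,0);h=HX(A);ly=np.array([-h[1],h[0],0]);d=m[:2]-FP
    print('clock',round(o['clock'],2),'dist %.1f lat %.1f z %.1f | push %.2f latF %.2f Fz %.2f | Mly %.3f Mh %.3f Mz %.3f'%(-d@h[:2]*1e3,d@ly[:2]*1e3,m[2]*1e3,-m[3:6]@h,m[3:6]@ly,m[5],m[6:]@ly,m[6:]@h,m[8]))
E
python3 -c "
from h import *
fm()"
```

```text
clock 13.32 dist 50.0 lat 0.4 z 130.1 | push 5.29 latF -0.55 Fz 0.28 | Mly 0.897 Mh -0.167 Mz -0.075
```

arm_command:
  targets:
    - [0,0,0.03,0,0,0,255]
    - [0,0,0.03,0,0,0,255]
    - [0,0,0.03,0,0,0,255]
    - [0,0,0,0,0,0,255]

```text
clock: 13.65
ee_pos: [0.5712, -0.0844, 0.1279]
orientation: [0.001, 0.86, 0.51, 0.001]
wrist_force: [0.9, 4.8, -0.0]
gripper_width: 0.0551
grasp_force: 85.9
```

```bash
python3 -c "
from h import *
fm(4)"
```

```text
clock 13.85 dist 50.0 lat 0.7 z 127.9 | push 4.82 latF -0.46 Fz 0.37 | Mly 0.896 Mh -0.076 Mz -0.052
```

arm_command:
  targets:
    - [0.03,0,0,0,0,0,255]
    - [0.03,0,0,0,0,0,255]
    - [0.03,0,0,0,0,0,255]
    - [0.03,0,0,0,0,0,255]
    - [0,0,0,0,0,0,255]

```text
clock: 14.27
ee_pos: [0.5717, -0.0822, 0.127]
orientation: [0.0, 0.86, 0.51, -0.0]
wrist_force: [1.7, 1.9, -1.6]
gripper_width: 0.0546
grasp_force: 85.5
```

```bash
python3 -c "
from h import *
fm(4)"
```

```text
clock 14.47 dist 52.2 lat -0.2 z 126.9 | push 2.16 latF 0.99 Fz -2.21 | Mly 0.427 Mh 0.282 Mz 0.040
```

arm_command:
  targets:
    - [0.03,0,0,0,0,0,255]
    - [0.03,0,0,0,0,0,255]
    - [0.03,0,0,0,0,0,255]
    - [0.03,0,0,0,0,0,255]
    - [0,0,0,0,0,0,255]

```text
clock: 14.88
ee_pos: [0.5719, -0.0806, 0.1266]
orientation: [0.001, 0.86, 0.51, -0.002]
wrist_force: [-0.6, -5.3, -2.7]
gripper_width: 0.0551
grasp_force: 85.6
```

```bash
python3 -c "
from h import *
fm(4)"
```

```text
clock 15.08 dist 53.7 lat -0.5 z 126.6 | push -4.98 latF 1.72 Fz -2.75 | Mly -0.704 Mh 0.344 Mz 0.134
```

Pulling back meets −5 N, so the head is already hooked behind the back wall. I re-centre the depth and slide down.

arm_command:
  targets:
    - [-0.05,0,0,0,0,0,255]
    - [-0.04,0,0.03,0,0,0,255]
    - [0,0,0.05,0,0,0,255]
    - [0,0,0.05,0,0,0,255]
    - [0,0,0.05,0,0,0,255]
    - [0,0,0.05,0,0,0,255]
    - [0,0,0.05,0,0,0,255]
    - [0,0,0,0,0,0,255]

```text
clock: 15.75
ee_pos: [0.5716, -0.0813, 0.1197]
orientation: [0.0, 0.86, 0.51, -0.0]
wrist_force: [-1.2, -3.4, -0.4]
gripper_width: 0.0551
grasp_force: 86.0
```

```bash
python3 -c "
from h import *
fm(3)"
```

```text
clock 15.9 dist 52.9 lat -0.4 z 119.8 | push -3.35 latF 0.46 Fz 0.28 | Mly -0.544 Mh 0.047 Mz 0.020
```

arm_command:
  targets:
    - [-0.06,0,0,0,0,0,255]
    - [0,0,0.05,0,0,0,255]
    - [0,0,0.05,0,0,0,255]
    - [0,0,0.05,0,0,0,255]
    - [0,0,0.05,0,0,0,255]
    - [0,0,0,0,0,0,255]

```text
clock: 16.4
ee_pos: [0.5711, -0.0819, 0.1145]
orientation: [-0.0, 0.86, 0.51, 0.0]
wrist_force: [0.7, 1.1, -1.9]
gripper_width: 0.0551
grasp_force: 85.5
```

```bash
python3 -c "
from h import *
fm(3)"
```

```text
clock 16.55 dist 52.0 lat -0.6 z 114.6 | push 1.50 latF 0.27 Fz -3.27 | Mly 0.456 Mh 0.062 Mz 0.000
```

arm_command:
  targets:
    - [0,0,0.03,0,0,0,255]
    - [0,0,0.03,0,0,0,255]
    - [0,0,0.03,0,0,0,255]
    - [0,0,0.03,0,0,0,255]
    - [0,0,0,0,0,0,255]

```text
clock: 16.97
ee_pos: [0.5707, -0.0826, 0.1116]
orientation: [-0.0, 0.86, 0.51, -0.0]
wrist_force: [0.3, 0.4, -3.2]
gripper_width: 0.0549
grasp_force: 85.4
```

```bash
python3 -c "
from h import *
fm(3)"
```

```text
clock 17.12 dist 51.4 lat -0.6 z 111.7 | push 1.43 latF -0.01 Fz -3.82 | Mly 0.281 Mh 0.067 Mz -0.019
```

arm_command:
  targets:
    - [0,0,0.03,0,0,0,255]
    - [0,0,0.03,0,0,0,255]
    - [0,0,0,0,0,0,255]
    - [0,0,0,0,0,0,255]

```text
clock: 17.45
ee_pos: [0.5709, -0.0826, 0.1104]
orientation: [-0.0, 0.86, 0.51, -0.0]
wrist_force: [0.1, -0.2, -2.4]
gripper_width: 0.0548
grasp_force: 85.3
```

```bash
python3 -c "
from h import *
fm(3)"
```

```text
clock 17.6 dist 51.6 lat -0.3 z 110.6 | push -0.02 latF -0.23 Fz -2.42 | Mly 0.012 Mh -0.033 Mz 0.009
```

The push fell to zero, so the pin has snapped out. I go on to the bottom stop.

arm_command:
  targets:
    - [0,0,0.03,0,0,0,255]
    - [0,0,0.03,0,0,0,255]
    - [0,0,0,0,0,0,255]
    - [0,0,0,0,0,0,255]

```text
clock: 17.93
ee_pos: [0.571, -0.0824, 0.1089]
orientation: [-0.0, 0.86, 0.51, -0.0]
wrist_force: [0.3, 0.7, -2.8]
gripper_width: 0.0549
grasp_force: 85.3
```

```bash
python3 -c "
from h import *
fm(3)"
```

```text
clock 18.08 dist 51.7 lat -0.3 z 109.0 | push 0.17 latF 0.19 Fz -2.44 | Mly 0.061 Mh -0.013 Mz -0.027
```

arm_command:
  targets:
    - [0,0,0.03,0,0,0,255]
    - [0,0,0.03,0,0,0,255]
    - [0,0,0,0,0,0,255]
    - [0,0,0,0,0,0,255]

```text
clock: 18.42
ee_pos: [0.5713, -0.0825, 0.1081]
orientation: [0.0, 0.86, 0.51, 0.0]
wrist_force: [-1.4, 0.4, 0.9]
gripper_width: 0.0549
grasp_force: 86.0
```

```bash
python3 -c "
from h import *
fm(3)"
```

```text
clock 18.57 dist 51.8 lat -0.1 z 108.0 | push -0.42 latF -1.45 Fz 1.27 | Mly -0.141 Mh -0.148 Mz -0.039
```

arm_command:
  targets:
    - [0,0,0.03,0,0,0,255]
    - [0,0,0,0,0,0,255]
    - [0,0,0,0,0,0,255]

```text
clock: 18.82
ee_pos: [0.5714, -0.0825, 0.1077]
orientation: [0.0, 0.86, 0.51, 0.0]
wrist_force: [-2.5, 1.1, 5.0]
gripper_width: 0.055
grasp_force: 86.6
```

```bash
python3 - <<'E'
from h import *
fm(3)
S=eyes.snapshot("side")
cv2.imwrite("pics/g.png",cv2.resize(S["image"][85:165,205:285],(500,500),interpolation=cv2.INTER_CUBIC))
E
```

```text
clock 18.97 dist 51.8 lat -0.0 z 107.7 | push 0.65 latF -2.42 Fz 5.20 | Mly -0.365 Mh -0.346 Mz -0.088
```

View pics/g.png

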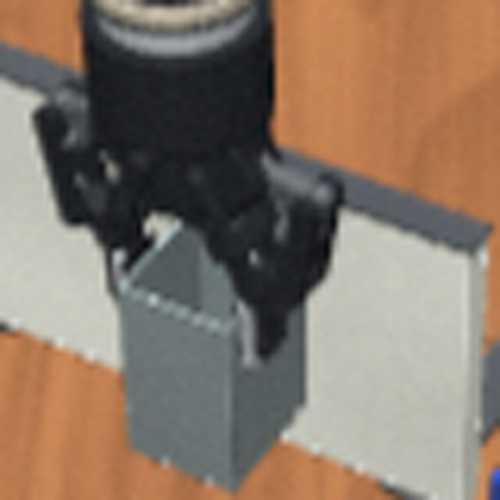

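It sits against a firm bottom stop (+8 N over about 0.4 mm), with zero pin push, upright at the strip. I ease off and release.

arm_command:
  targets:
    - [0,0,-0.02,0,0,0,255]
    - [0,0,0,0,0,0,150]
    - [0,0,0,0,0,0,100]
    - [0,0,0,0,0,0,0]
    - [0,0,0,0,0,0,0]
    - [0,0,0,0,0,0,0]
    - [0,0,0,0,0,0,0]
    - [0,0,0,0,0,0,0]
    - [0,0,0,0,0,0,0]
  newtons: 20

```text
clock: 19.77
ee_pos: [0.571, -0.0824, 0.107]
orientation: [-0.0, 0.86, 0.51, -0.0]
wrist_force: [-0.3, -0.2, 0.2]
gripper_width: 0.0854
grasp_force: 0.0
```

arm_command:
  targets:
    - [0,0,-0.1,0,0,0,0]
    - [0,0,-0.2,0,0,0,0]
    - [0,0,-0.4,0,0,0,0]
    - [0,0,-0.6,0,0,0,0]
    - [0,0,-0.8,0,0,0,0]
    - [0,0,-0.9,0,0,0,0]
    - [0,0,-0.9,0,0,0,0]
    - [0,0,-0.6,0,0,0,0]
    - [0.4,0,-0.3,0,0,0,0]
    - [0.4,0,0,0,0,0,0]

```text
clock: 20.6
ee_pos: [0.5828, -0.0648, 0.2308]
orientation: [0.002, 0.861, 0.509, 0.002]
wrist_force: [0.8, 0.6, 0.8]
gripper_width: 0.0857
grasp_force: 0.0
```

arm_command:
  targets:
    - [0.7,0,-0.2,0,0,0,0]
    - [0.9,0,-0.2,0,0,0,0]
    - [0.9,0,-0.2,0,0,0,0]
    - [0.9,0,0,0,0,0,0]
    - [0.9,0,0,0,0,0,0]
    - [0.5,0,0,0,0,0,0]
    - [0.2,0,0,0,0,0,0]
    - [0,0,0,0,0,0,0]

```text
clock: 21.27
ee_pos: [0.6405, 0.0461, 0.2411]
orientation: [-0.0, 0.86, 0.511, -0.001]
wrist_force: [-0.8, -0.5, -0.6]
gripper_width: 0.0851
grasp_force: 0.0
```

```bash
python3 - <<'E'
from h import *
S=eyes.snapshot("side");T=eyes.snapshot("top");o=bot.observe();print(o["clock"],o["gripper_width"],o["ee_pos"])
im=np.hstack([cv2.resize(S["image"][85:185,195:295],(400,400),interpolation=cv2.INTER_CUBIC),cv2.resize(T["image"][110:230,300:420],(400,400),interpolation=cv2.INTER_CUBIC)]);cv2.imwrite("pics/h.png",im)
h=HX(A)[:2];
# screw at TCP z: underside = 107.7-66 mm; home centre predicted
c=np.array([.5713,-.0825])+.012*h;z0=.0417
for p in((-.033,.028,.1),(-.033,-.028,.1),(-.033,.028,0),(-.033,-.028,0),(.033,-.028,0)):
    q=proj(S,fr(*c,A,(p[0],p[1],p[2]+z0)));print(p,((q-[195,85]+.5)*4).round(0))
E
```

```text
21.3667 0.08520959764525698 [0.6400613  0.04441709 0.24147339]
(-0.033, 0.028, 0.1) [112. 181.]
(-0.033, -0.028, 0.1) [183. 210.]
(-0.033, 0.028, 0) [122. 288.]
(-0.033, -0.028, 0) [190. 316.]
(0.033, -0.028, 0) [238. 259.]
```

View pics/h.png

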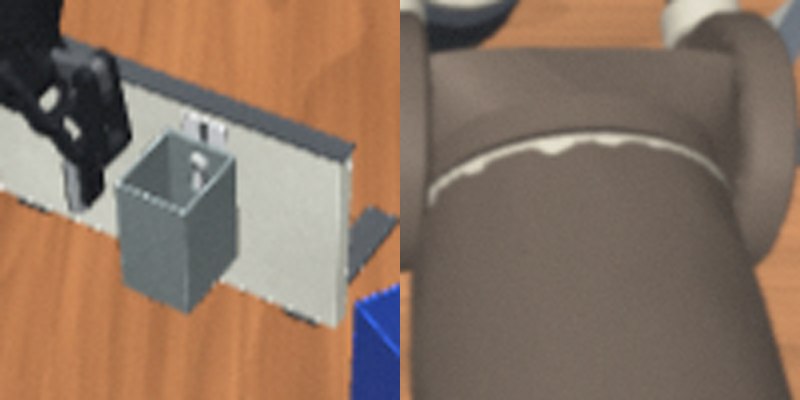

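The holder hangs upright on the strip with the screw head showing inside its back wall. Its bottom corners, at crop (122,288) and (188,313), match the predicted home pose, and the gripper is clear, so I hand in.

```bash
python3 -c "
from station import bot
print(bot.close_job())"
```

```text
the job is handed in; nothing more can be done
None
```

The grey pen holder now hangs upright by itself on the screw: I slid it down by hand to a firm stop and felt the catch pin's push fall to zero before letting go; measured contact forces stayed under about 10 N, and the job is handed in (the judge returned no verdict).

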